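Poke the brass bush out of the dispenser's valve block

TASK

The wall dispenser's valve block needs a new bush: set the white block upright over the pin of the knock-out stand so that the pin pokes the tight brass bush up through the access hole underneath, and leave the block standing on the stand with the pin through it. Then take out the bush and stand it upright in the steel parts tray. The hole under the block sits off the middle and cannot be seen, so feel for it gently instead of forcing the plastic onto the pin, and leave the other things on the bench alone.

Things in the scene. Friction and masses are not known exactly. Their poses are not given: they have to be found in the camera images.
- block: White plastic valve block, 70 mm long (its x), 44 mm wide (its y), 40 mm tall, 0.15 to 0.25 kg; origin at the centre of its underside, z up. Grasp it across its 44 mm width. The floor under its recess is a stiff turned disc, 12 mm thick, with a round access hole 12 mm across right through it, centred 5 mm off the block's middle; in which direction is not measured and differs each time.
- recess (a point): Middle of the block's top, 40 mm above its underside: mouth of the round recess, 29 mm across and 28 mm deep, that holds the bush. Sprung cheeks grip the lowest 16 mm of the recess. The access hole lies below, hidden from above by the bush. The plastic cracks if pressed onto the stand with more than 35 N.
- bush: Brass bush, a cylinder 28 mm across and 27 mm tall, closed at the bottom, 0.08 kg; origin at the centre of its underside, z up. It starts down in the recess, underside 12 mm above the block's, top 1 mm below the block's top, so fingers cannot take it. Pushing it up takes about 7 to 18 N until it has risen 16 mm; then it is loose. Press it on the pin with no more than 35 N.
- stand: Knock-out stand, fixed: dark steel base 90 by 90 mm, 12 mm thick, in its middle an upright round steel pin, 9 mm across, rising 32 mm above the base. Origin at the centre of its underside, z up. With the block fully down on the base the pin has lifted the bush by 20 mm, its top 19 mm above the block's top.
- pin_top (a point): Centre of the top of the stand's pin, 44 mm above the bench.
- tray: Steel parts tray, fixed, 120 by 120 mm, 18 mm high, walls and floor 4 to 5 mm thick, open at the top; origin at the centre of its underside, z up.
- brush: Bystander: blue silicone bath brush, 115 by 62 by 42 mm, origin at the centre of its underside.
- canister: Bystander: red plastic treat canister with hinged lid, 106 mm across, 126 mm tall, origin at the centre of its underside.
- comb_a: Bystander: lower of two crossed steel combs, 190 by 30 by 4 mm, origin at the centre of its underside.
- comb_b: Bystander: upper of the two crossed steel combs, 190 by 30 by 4 mm, origin at the centre of its underside.
- shampoo: Bystander: green shampoo bottle, 68 mm across, 170 mm tall, origin at the centre of its underside.
- balm: Bystander: amber jar, 60 mm across and tall, origin at the centre of its underside.
Not all that is in view belongs to the job. Leave any blue or green look-alike of the block alone.

How it is judged (in metres and radians):
On the way:
1. the block stands over the pin and the bush has been poked up at least 12 mm in its recess (z of bush in the frame of block above 0.024 m and horizontal distance between block and pin_top below 0.012 m and angle between block's own z axis and vertical below 0.15 rad and z of block in the frame of stand below 0.03 m), for 0.1 s.
At the end, for the whole second after the job is handed in: The bush stands upright (within 0.15 rad) at rest on the tray's floor, and the block stands upright (within 0.1 rad) at rest on the stand's base, down to within 6 mm, with the pin through its hole (middle of the block within 12 mm of the pin) (x of bush in the frame of tray between -0.043 and 0.043 m and y of bush in the frame of tray between -0.043 and 0.043 m and height (world z) of bush below 0.009 m and angle between bush's own z axis and vertical below 0.15 rad and linear speed of each of bush, block below 0.02 m/s and horizontal distance between block and pin_top below 0.012 m and z of block in the frame of stand below 0.018 m and angle between block's own z axis and vertical below 0.1 rad); the robot touches nothing.
It fails at once if the block is pressed onto the stand with more than 35 N (contact force between block and stand above 35 N).
It fails at once if the bush is pressed against the pin with more than 35 N (contact force between bush and stand above 35 N).
It fails at once if a bystander is shifted by more than 20 mm (distance of any of brush, canister, comb_a, comb_b, shampoo, balm from where it was at the start of the episode above 0.02 m).
It also fails if it takes over 72 s, if anything falls off the work surface, if the arm or the gripper's body presses on something with over 40 N, if the wrist force passes 120 N, or if a joint passes its speed limit or range.

ROBOT

A 6-joint arm with a two-finger parallel gripper is mounted at the origin on the work surface. World frame = base frame: x ahead of the robot, y to its left, z up, the work surface at z = 0. Lengths are in m, angles in degrees, forces in N, time in s.
With the tool pointing down it reaches from about 0.3 to 0.75 m from the base axis. Payload 8.5 kg.
Tool frame: the origin (TCP) lies at the very end of the fingers, on their centre line; the grasp point (between the pads) lies 19 mm behind it; z points along the fingers, y is the direction in which the jaws open and shut (so a half turn about z gives the same grasp; the last joint's range is limited). The gripper opens to 85 mm and grips with 20 to 120 N. Pads are 22 mm wide; open, the fingers measure 114 mm over their backs; the gripper's body (76 mm by 85 mm) begins 54 mm behind the grasp point. The pads swing forward as they close: fully open they stand 13 mm farther back than shut.
Start: joints at [58.023, 21.807, 74.336, -0, 83.858, -12.336], TCP at [0.185, 0.518, 0.231] pointing down, gripper open.
Joint ranges: [-178.18, 178.18], [-50.72, 133.34], [12.68, 142.11], [-81.47, 261.47], [9.98, 163.14], [-165.26, 165.26]. Speed limits (degrees/s): [136.94, 136.94, 180, 180, 180, 180].

INTERFACE

Orientations are given as a 3x3 rotation matrix whose columns are the frame's x, y, z axes.
In Python, from rig import status, vision, env gives the robot as it stands.
- The arm moves only by the tool send_rows, never from a script. Its argument "targets" is a list of rows, each a list of 7 numbers: the shift along the tool's x, y, z in units of 50 mm (1.0 is 50 mm), then the turn, a rotation vector about the tool's x, y, z in units of 8 degrees (1.0 is 8 degrees), then the finger opening in mm, from 0 to 85.4. A call has 1 to 5 rows; each row is the pose to reach, as a shift and turn from the pose commanded when the call began, along the tool's axes at that moment; what a row does not reach only later rows make up. A row lasts 1/8 s, in which the tool goes at most 62.5 mm and 10.7 degrees, less where a joint would pass 70% of its speed; a pose out of reach is approached as far as the arm can. A call with a gripper value outside its range is refused whole. The fingers move at their own pace and stop on an object; "grip_force" is the grip in N (left out, the last holds). Time passes only in rows, so rows that repeat a pose let the fingers close. It gives the time, the measured TCP pose, the force and the opening at its end, in the units of the state.
- status.observe(): the state, without advancing time (a new reading comes with each control period).
- vision.get_image(name): name is "scene" or "top"; returns (picture, depth): 420x560x3 uint8, red, green, blue; 420x560 float32, m along the optical axis (not along the pixel's ray), 0 where there is no reading.
- vision.camera_model(name): a dict with "camera_matrix" (3x3 intrinsics, pixels), "view" (4x4, takes a point from world to camera coordinates). Camera axes: x right, y down, z forward; pixel columns grow to the right and rows downward; lengths in m; the calibration is good to about 2 mm. A picture is of the moment at which its call begins. camera_model takes no time and is no camera call.
- env.close_job(): hands the job in, once; it reports no verdict.
Trained networks look in the newest picture that a camera, given by its name, has taken for a name from the list of things; names that differ only in an ending like _2 or _b are one class to them, and where a whole thing is asked for, a point or a joint stands for the part that bears it (a point fixed in the world has none). Each returns a list of dicts, best first, with "p" (0 to 1); they miss things now and then, are a little off and sometimes report something else, mostly with a low value. They report only what shows in the picture. A call takes as long as a camera call. They do not tell look-alikes from the thing itself.
- vision.masks_of(camera, label): "pixels" (420x560 bool, what is visible of it) and "extent" ([left, top, right, bottom] in pixels, round what is visible of it).
The state is a dict: "time_s": time; "q": joint angles; "qvel": joint speeds; "joint_efforts": joint torques, N m; "position": TCP position; "tool_rot": TCP orientation; "ft_force": force on the tool from outside, world axes, zero at the start; "wrist_torque": the same for the moment, N m; "grip_width": finger opening in m.
Only numpy, scipy, OpenCV 4.12 (cv2) and the standard library are available. Lean on these libraries where they do the work, as an engineer would, in place of code of your own. Each camera call takes 0.05 s, during which the arm holds its last target.

## Working session

There is one attempt and no reset: what is moved stays moved. The work goes in short steps, Python scripts to look and compute and a tool call to move; the robot and the scene stay as the last step left them, time stands still between calls to the robot, and variables do not carry over. Pictures are saved under pics/ and viewed, and the job is handed in when it is done.

Besides the shell and the picture viewer there is one more tool, called after ">>>" in YAML: its name, and indented under it one key for each argument. send_rows: Moves the arm, as the interface text tells. Its arguments: {"type":"object","properties":{"targets":{"type":"array","items":{"type":"array","items":{"type":"number"}}},"grip_force":{"type":"number"}},"required":["targets"]}

```bash
ls; mkdir -p pics; cat > h.py <<'E'
import numpy as np, cv2
from rig import status, vision, env
def snap(cam,fn=None):
    im,d=vision.get_image(cam)
    if fn: cv2.imwrite('pics/'+fn+'.png',im[:,:,::-1])
    return im,d
def cloud(cam,d):
    m=vision.camera_model(cam);K=np.array(m['camera_matrix']);V=np.array(m['view'])
    v,u=np.mgrid[0:d.shape[0],0:d.shape[1]]
    P=np.stack([(u-K[0,2])/K[0,0]*d,(v-K[1,2])/K[1,1]*d,d],-1)
    return (P-V[:3,3])@V[:3,:3]
E
python3 - <<'E'
from h import *
np.set_printoptions(precision=4,suppress=True)
s=status.observe();print({k:np.round(v,4).tolist() for k,v in s.items()})
for c in('scene','top'):
    im,d=snap(c,c+'0');P=cloud(c,d)
    for n in ('block','bush','stand','tray'):
        for r in vision.masks_of(c,n)[:3]:
            m=r['pixels']&(d>0);q=P[m]
            print(c,n,round(r['p'],2),r['extent'],np.median(q,0),np.percentile(q,2,0),np.percentile(q,98,0))
E
```

```text
pics
{'time_s': 0.0, 'q': [58.0221, 21.8417, 74.3868, -0.0002, 83.8564, -12.3341], 'qvel': [-0.0281, 0.0872, -0.0134, -0.052, -0.0757, -0.0877], 'joint_efforts': [0.0006, -44.8452, -23.1276, -0.0002, 0.0048, 0.0], 'position': [0.1847, 0.5177, 0.2307], 'tool_rot': [[-0.9418, 0.3362, -0.0008], [0.3362, 0.9418, -0.0013], [0.0003, -0.0014, -1.0]], 'ft_force': [0.3336, -0.3186, -0.2687], 'wrist_torque': [0.0017, 0.016, -0.0051], 'grip_width': 0.0853}
scene block 0.92 [342.9, 208.5, 367.5, 232.2] [0.4445 0.2043 0.0344] [0.406  0.1727 0.0032] [0.4557 0.2377 0.0438]
scene block 0.78 [328.2, 264.9, 362.1, 294.9] [0.6643 0.2488 0.036 ] [0.6286 0.2117 0.0033] [0.6812 0.2842 0.0439]
scene block 0.76 [352.6, 238.8, 370.4, 265.5] [0.5602 0.2561 0.0392] [0.4897 0.2266 0.0006] [0.577  0.2787 0.0441]
scene bush 0.42 [357.5, 243.4, 366.0, 249.3] [0.5388 0.2545 0.0395] [0.5265 0.2442 0.0359] [0.5499 0.2664 0.0432]
scene stand 0.7 [190.3, 184.9, 228.6, 210.3] [ 0.5305 -0.2449  0.0126] [ 0.4842 -0.2905  0.0075] [ 0.5721 -0.2019  0.0345]
scene tray 0.6 [259.9, 202.0, 317.4, 246.6] [0.5187 0.0292 0.0056] [
[... 154 characters left out ...]
.0437]
top block 0.93 [153.9, 284.1, 183.8, 300.1] [0.3048 0.3059 0.0373] [ 0.2809  0.2686 -0.0044] [0.3291 0.3396 0.0439]
top block 0.91 [178.9, 157.1, 209.2, 183.6] [0.6522 0.2494 0.0367] [ 0.6266  0.2133 -0.0019] [0.6783 0.2829 0.0443]
top bush 0.59 [185.0, 203.3, 193.2, 209.8] [0.5392 0.2559 0.0374] [0.5276 0.2436 0.0322] [0.5529 0.2689 0.0442]
top stand 0.69 [350.9, 198.8, 387.4, 234.5] [ 0.5239 -0.2456  0.0107] [ 0.4808 -0.2904  0.0023] [ 0.57   -0.2015  0.0173]
top stand 0.65 [186.9, 203.3, 195.2, 213.6] [0.5393 0.2567 0.0375] [0.5276 0.2445 0.0326] [0.5521 0.2689 0.0442]
top tray 0.97 [246.6, 187.5, 294.2, 244.1] [0.5207 0.0308 0.0036] [ 0.459  -0.0313 -0.003 ] [0.5825 0.0943 0.0198]
```

View pics/scene0.png

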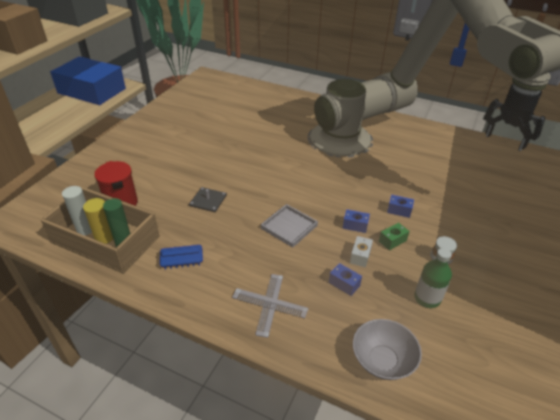

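View pics/top0.png

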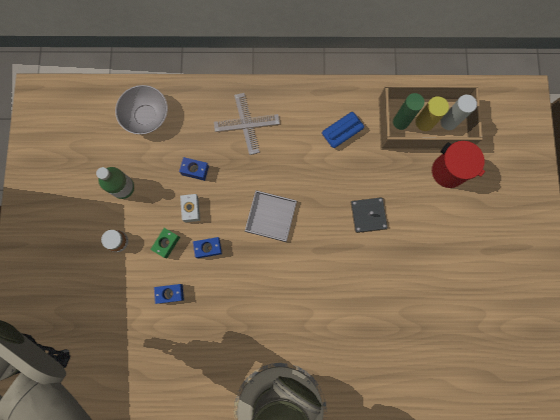

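```bash
python3 - <<'E'
import cv2
a=cv2.imread('pics/top0.png')
cv2.imwrite('pics/top0z.png',cv2.resize(a[140:260,140:260],None,fx=5,fy=5,interpolation=2))
cv2.imwrite('pics/top0y.png',cv2.resize(a[180:260,330:410],None,fx=7,fy=7,interpolation=2))
E
```

```text
(no output)
```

The white block is at top pixel (190,207), the tray at (272,217) and the stand at (370,215). The blue and green ones are look-alikes. Next I'll get precise poses.

```bash
python3 - <<'E'
from h import *
np.set_printoptions(precision=4,suppress=True)
C={c:snap(c) for c in('top','scene')}
for c,(im,d) in C.items():
    P=cloud(c,d)
    hsv=cv2.cvtColor(im,cv2.COLOR_RGB2HSV)
    sel=(P[...,2]>.034)&(P[...,2]<.05)&(abs(P[...,0]-.535)<.06)&(abs(P[...,1]-.255)<.05)&(hsv[...,1]<60)
    q=P[sel][:,:2]
    print(c,sel.sum(),cv2.minAreaRect((q*1000).astype(np.float32)),np.median(P[sel][:,2]))
    # outside hull
    for nm,ctr,r,zl,zh in(('stand',(.527,-.246),.06,.006,.018),('pin',(.527,-.246),.03,.025,.06),('tray',(.52,.031),.08,.010,.03),('trayfloor',(.52,.031),.05,-.01,.012)):
        s=(P[...,2]>zl)&(P[...,2]<zh)&(abs(P[...,0]-ctr[0])<r)&(abs(P[...,1]-ctr[1])<r)
        q=P[s]; print(c,nm,s.sum(),cv2.minAreaRect((q[:,:2]*1000).astype(np.float32)) if len(q)>3 else q,np.median(q,0))
        if nm=='pin':print(q)
E
```

```text
top 335 ((539.8365478515625, 256.5560302734375), (71.06184387207031, 45.0778923034668), 6.634572982788086) 0.03877217277450969
top stand 952 ((529.646240234375, -248.38107299804688), (114.56417846679688, 109.46842956542969), 86.53868103027344) [ 0.5236 -0.2461  0.0108]
top pin 13 ((525.311279296875, -246.4764862060547), (7.999027729034424, 6.493772506713867), 32.08131408691406) [ 0.5246 -0.2457  0.0416]
[[ 0.5288 -0.2446  0.0441]
 [ 0.5293 -0.2478  0.0416]
 [ 0.5263 -0.242   0.0426]
 [ 0.5269 -0.2454  0.0391]
 [ 0.526  -0.2471  0.0446]
 [ 0.5259 -0.2498  0.0448]
 [ 0.5246 -0.2431  0.0364]
 [ 0.5235 -0.2446  0.0428]
 [ 0.5236 -0.2475  0.0421]
 [ 0.5242 -0.2509  0.0388]
 [ 0.5231 -0.2445  0.0287]
 [ 0.5217 -0.2457  0.037 ]
 [ 0.5221 -0.2489  0.0345]]
top tray 278 ((520.7219848632812, 30.49651336669922), (119.80070495605469, 120.75469970703125), 75.8182601928711) [0.5212 0.0359 0.016 ]
top trayfloor 1199 ((520.0720825195312, 31.580490112304688), (98.41560363769531, 99.73069763183594), 89.76539611816406) [0.5204 0.0307 0.003 ]
scene 285 ((539.8191528320312, 255.45718383789062), (75.52597
[... 476 characters left out ...]
.2449  0.0442]
 [ 0.5251 -0.2495  0.0382]
 [ 0.5233 -0.2471  0.0378]
 [ 0.5223 -0.2441  0.0381]
 [ 0.5255 -0.2497  0.0344]
 [ 0.5317 -0.2414  0.042 ]
 [ 0.5238 -0.2434  0.0355]
 [ 0.5304 -0.2465  0.0352]
 [ 0.5265 -0.2456  0.0327]
 [ 0.527  -0.2415  0.0346]
 [ 0.5278 -0.2489  0.0284]
 [ 0.5267 -0.2459  0.0287]
 [ 0.5243 -0.2439  0.0277]
 [ 0.5292 -0.2483  0.0256]
 [ 0.5285 -0.245   0.0264]
 [ 0.5266 -0.2427  0.0258]]
scene tray 357 ((519.783447265625, 30.787254333496094), (124.17539978027344, 128.1343536376953), 77.3329849243164) [0.5238 0.0321 0.0161]
scene trayfloor 727 ((519.853271484375, 30.832979202270508), (99.2806167602539, 99.64080810546875), 89.97968292236328) [0.5171 0.0323 0.0048]
```

View pics/top0z.png

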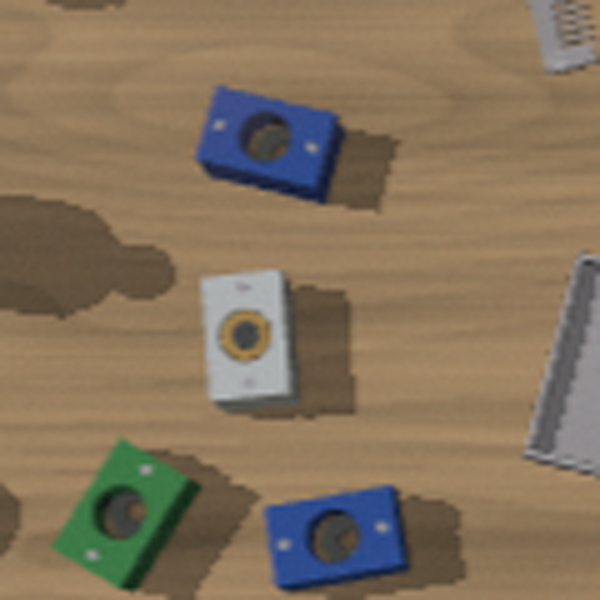

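View pics/top0y.png

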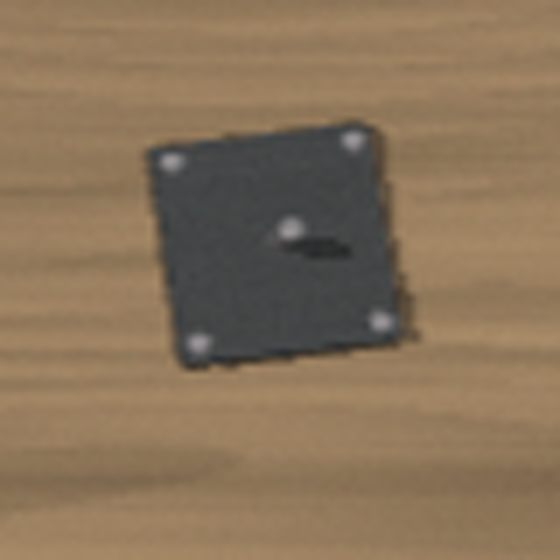

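```bash
cat >> h.py <<'E'
from scipy.spatial.transform import Rotation as R
def goto(p,yaw=None,s=None):
    """units for tool at p, pointing down, tool y at world angle yaw"""
    s=s or status.observe();Rt=np.array(s['tool_rot']);p0=np.array(s['position'])
    if yaw is None: yaw=96.4
    y=np.array([np.cos(np.radians(yaw)),np.sin(np.radians(yaw)),0]);z=np.array([0,0,-1.]);x=np.cross(y,z)
    T=np.stack([x,y,z],1)
    return np.round(Rt.T@(np.array(p)-p0)/.05,3),np.round(np.degrees(R.from_matrix(Rt.T@T).as_rotvec())/8,3)
E
python3 - <<'E'
from h import *
m=vision.camera_model('top');K=np.array(m['camera_matrix']);V=np.array(m['view'])
zz=np.array([[172,161],[353,140],[381,321],[199,343],[291,229]])
uv=zz/7+[330,180]-.4
C=-V[:3,:3].T@V[:3,3]
for i,(u,v) in enumerate(uv):
    r=V[:3,:3].T@np.linalg.solve(K,[u,v,1]); h=.012 if i<4 else .044
    print(C+r*(h-C[2])/r[2])
print(goto((.540,.256,.2)))
E
```

```text
[ 0.55836853 -0.20684724  0.012     ]
[ 0.56731974 -0.28011824  0.012     ]
[ 0.49358202 -0.2886955   0.012     ]
[ 0.48438972 -0.21574702  0.012     ]
[ 0.52520593 -0.24768804  0.044     ]
(array([-8.451, -2.546,  0.626]), array([-0.   , -0.   , -3.255]))
```

>>> send_rows:
  targets:
    - [-8.45,-2.55,0,0,0,-3.25,85]
    - [-8.45,-2.55,0,0,0,-3.25,85]
    - [-8.45,-2.55,0,0,0,-3.25,85]
    - [-8.45,-2.55,0,0,0,-3.25,85]
    - [-8.45,-2.55,0,0,0,-3.25,85]
  grip_force: 80

```text
time_s: 1.23
position: [0.4277, 0.3388, 0.2315]
tool_rot: [[-0.994, -0.111, 0.0], [-0.111, 0.994, 0.0], [-0.0, 0.0, -1.0]]
ft_force: [0.4, 1.2, -0.2]
grip_width: 0.0853
```

```bash
python3 - <<'E'
from h import *
print(status.observe()['position'],goto((.540,.256,.2)))
E
```

```text
[0.42765781 0.33877193 0.23149195] (array([-2.049, -1.894,  0.63 ]), array([ 0.002,  0.002, -0.005]))
```

>>> send_rows:
  targets:
    - [-1.0,-0.95,0.5,0,0,0,85]
    - [-2.05,-1.9,1.5,0,0,0,85]
    - [-2.05,-1.9,2.0,0,0,0,85]
    - [-2.05,-1.9,2.0,0,0,0,85]
    - [-2.05,-1.9,2.0,0,0,0,85]

```text
time_s: 1.85
position: [0.5385, 0.2578, 0.1326]
tool_rot: [[-0.994, -0.111, 0.001], [-0.111, 0.994, 0.001], [-0.001, 0.0, -1.0]]
ft_force: [-0.2, 0.3, 0.3]
grip_width: 0.0851
```

```bash
python3 - <<'E'
from h import *
print(status.observe()['position'],goto((.540,.256,.007)))
im,d=snap('top','top1')
cv2.imwrite('pics/top1z.png',cv2.resize(im[160:260,140:240,::-1],None,fx=6,fy=6,interpolation=2))
im,d=snap('scene','s1')
cv2.imwrite('pics/s1z.png',cv2.resize(im[190:300,310:420,::-1],None,fx=5,fy=5,interpolation=2))
E
```

```text
[0.53853842 0.25780878 0.13259299] (array([-0.021, -0.04 ,  2.512]), array([ 0.003,  0.01 , -0.002]))
```

View pics/s1z.png

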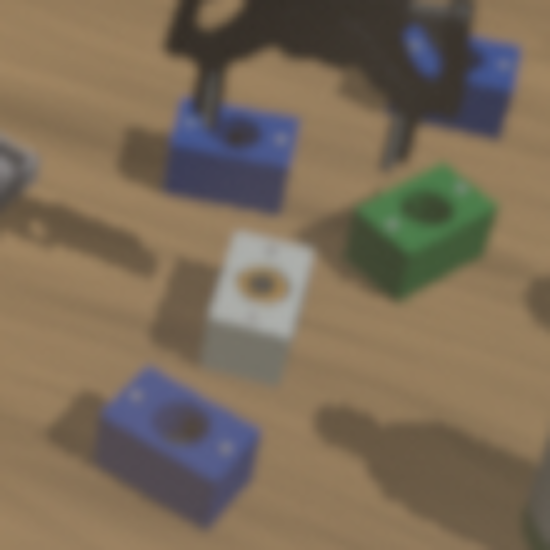

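The gripper is above the white block and the fingers have a free path down on both sides. Descending.

>>> send_rows:
  targets:
    - [-0.02,-0.04,0.8,0,0,0,85]
    - [-0.02,-0.04,1.7,0,0,0,85]
    - [-0.02,-0.04,2.3,0,0,0,85]
    - [-0.02,-0.04,2.5,0,0,0,85]
    - [-0.02,-0.04,2.5,0,0,0,85]

```text
time_s: 2.58
position: [0.54, 0.2558, 0.0073]
tool_rot: [[-0.994, -0.111, 0.001], [-0.111, 0.994, 0.0], [-0.001, 0.0, -1.0]]
ft_force: [-0.1, -0.5, 0.3]
grip_width: 0.0852
```

>>> send_rows:
  targets:
    - [0,0,0,0,0,0,60]
    - [0,0,0,0,0,0,48]
    - [0,0,0,0,0,0,42]
    - [0,0,0,0,0,0,30]
    - [0,0,0,0,0,0,30]

```text
time_s: 3.2
position: [0.5403, 0.2554, 0.0075]
tool_rot: [[-0.994, -0.111, 0.002], [-0.111, 0.994, 0.0], [-0.002, 0.0, -1.0]]
ft_force: [-1.4, -1.2, 6.9]
grip_width: 0.0431
```

>>> send_rows:
  targets:
    - [0,0,0,0,0,0,30]
    - [0,0,0,0,0,0,30]

```text
time_s: 3.45
position: [0.5403, 0.2554, 0.0075]
tool_rot: [[-0.994, -0.111, 0.002], [-0.111, 0.994, 0.0], [-0.002, 0.0, -1.0]]
ft_force: [-1.8, 0.6, 7.0]
grip_width: 0.043
```

>>> send_rows:
  targets:
    - [0,0,-0.4,0,0,0,30]
    - [0,0,-1.2,0,0,0,30]
    - [0,0,-2.2,0,0,0,30]
    - [0,0,-2.6,0,0,0,30]
    - [0,0,-2.6,0,0,0,30]

```text
time_s: 4.08
position: [0.5401, 0.2553, 0.1375]
tool_rot: [[-0.994, -0.111, 0.003], [-0.111, 0.994, 0.001], [-0.003, 0.0, -1.0]]
ft_force: [0.7, -0.7, -4.0]
grip_width: 0.0431
```

```bash
python3 - <<'E'
from h import *
np.set_printoptions(precision=4,suppress=True)
s=status.observe()
print(s['position'],s['ft_force'],s['wrist_torque'],goto((.5256,-.247,.14)))
im,d=snap('scene','s2');P=cloud('scene',d)
cv2.imwrite('pics/s2z.png',cv2.resize(im[150:270,300:420,::-1],None,fx=5,fy=5,interpolation=2))
hsv=cv2.cvtColor(im,cv2.COLOR_RGB2HSV)
sel=(abs(P[...,0]-.54)<.06)&(abs(P[...,1]-.255)<.05)&(hsv[...,1]<60)&(hsv[...,2]>120)&(P[...,2]>.1)
print(np.percentile(P[sel],[2,50,98],axis=0))
E
```

```text
[0.5401 0.2553 0.1375] [ 0.7031 -0.6641 -3.969 ] [-0.0429  0.0427 -0.0051] (array([ 1.402, -9.953, -0.057]), array([ 0.002,  0.018, -0.005]))
[[0.4909 0.2075 0.1675]
 [0.5604 0.2591 0.4282]
 [0.5869 0.3025 0.4517]]
```

View pics/s2z.png

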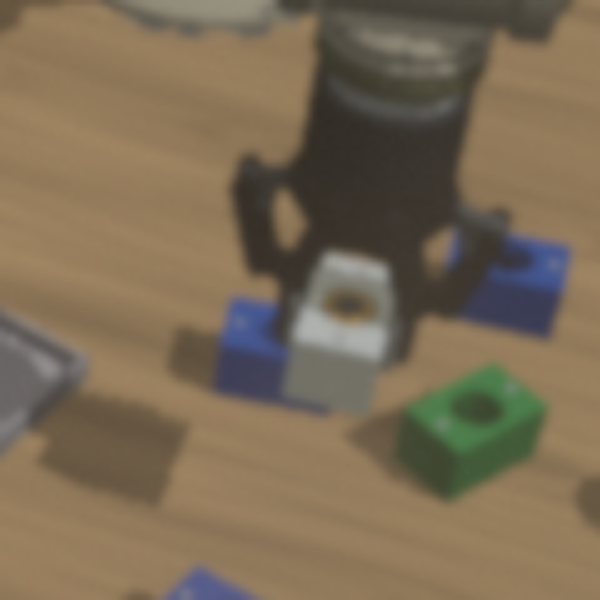

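The block is held level. Carrying it to the stand.

>>> send_rows:
  targets:
    - [0.1,-0.8,0,0,0,0,30]
    - [0.25,-1.8,0,0,0,0,30]
    - [0.4,-2.9,0,0,0,0,30]
    - [0.55,-4.0,0,0,0,0,30]
    - [0.7,-5.1,0,0,0,0,30]

```text
time_s: 4.75
position: [0.5323, -0.0036, 0.1346]
tool_rot: [[-0.994, -0.111, -0.003], [-0.111, 0.994, 0.001], [0.003, 0.001, -1.0]]
ft_force: [0.4, -0.2, -2.0]
grip_width: 0.0431
```

>>> send_rows:
  targets:
    - [0.15,-1.1,0,0,0,0,30]
    - [0.3,-2.2,0,0,0,0,30]
    - [0.45,-3.2,0,0,0,0,30]
    - [0.6,-4.2,0,0,0,0,30]
    - [0.7,-4.85,0,0,0,0,30]

```text
time_s: 5.38
position: [0.5243, -0.2488, 0.1343]
tool_rot: [[-0.994, -0.109, -0.003], [-0.109, 0.994, 0.002], [0.002, 0.002, -1.0]]
ft_force: [0.6, 0.7, -3.0]
grip_width: 0.0428
```

>>> send_rows:
  targets:
    - [0,0,0,0,0,0,30]
    - [0,0,0,0,0,0,30]

```text
time_s: 5.62
position: [0.5248, -0.2461, 0.135]
tool_rot: [[-0.994, -0.111, -0.002], [-0.111, 0.994, 0.002], [0.002, 0.002, -1.0]]
ft_force: [-0.2, 0.2, -2.4]
grip_width: 0.0429
```

```bash
python3 - <<'E'
from h import *
np.set_printoptions(precision=4,suppress=True)
s=status.observe()
print(s['position'],s['ft_force'],s['wrist_torque'],s['q'],goto((.5256,-.247,.060)))
im,d=snap('scene','s3')
cv2.imwrite('pics/s3z.png',cv2.resize(im[120:240,150:270,::-1],None,fx=5,fy=5,interpolation=2))
E
```

```text
[ 0.5248 -0.2461  0.135 ] [-0.2044  0.1589 -2.3897] [-0.0041 -0.0076  0.015 ] [ -36.8235   29.6066   78.0552    0.0152   72.5012 -133.1897] (array([-0.016, -0.023,  1.5  ]), array([ 0.015, -0.014, -0.005]))
```

View pics/s3z.png

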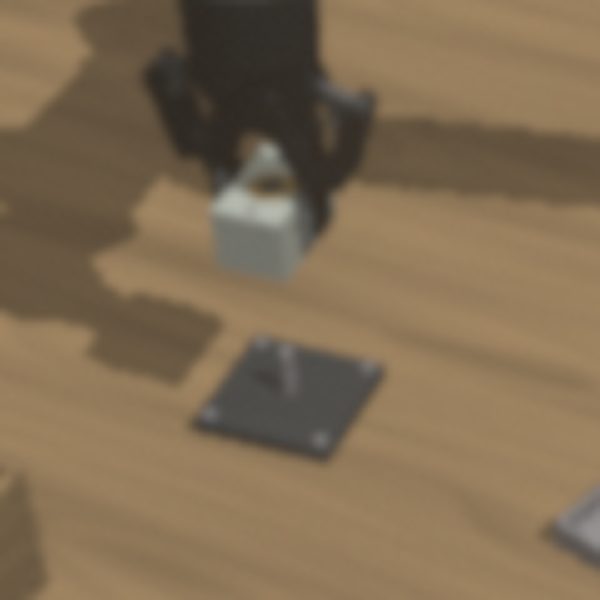

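>>> send_rows:
  targets:
    - [-0.02,-0.02,0.6,0.015,-0.015,0,30]
    - [-0.02,-0.02,1.2,0.015,-0.015,0,30]
    - [-0.02,-0.02,1.55,0.015,-0.015,0,30]
    - [-0.02,-0.02,1.55,0.015,-0.015,0,30]
    - [-0.02,-0.02,1.55,0.015,-0.015,0,30]

```text
time_s: 6.3
position: [0.5269, -0.2475, 0.0596]
tool_rot: [[-0.994, -0.112, 0.003], [-0.112, 0.994, -0.003], [-0.003, -0.003, -1.0]]
ft_force: [0.4, -0.4, -2.9]
grip_width: 0.0434
```

```bash
python3 - <<'E'
from h import *
np.set_printoptions(precision=4,suppress=True)
s=status.observe()
print(s['position'],s['ft_force'],s['wrist_torque'],goto((.5256,-.247,.0515)))
E
```

```text
[ 0.5269 -0.2475  0.0596] [ 0.4081 -0.4479 -2.897 ] [-0.0502 -0.0667 -0.0168] (array([0.025, 0.014, 0.163]), array([-0.021,  0.021,  0.001]))
```

>>> send_rows:
  targets:
    - [0,0,0.08,0,0,0,30]
    - [0,0,0.12,0,0,0,30]
    - [0,0,0.14,0,0,0,30]
    - [0,0,0.14,0,0,0,30]

```text
time_s: 6.8
position: [0.5264, -0.2478, 0.0518]
tool_rot: [[-0.994, -0.111, 0.002], [-0.111, 0.994, -0.002], [-0.002, -0.002, -1.0]]
ft_force: [-0.3, 1.3, -3.3]
grip_width: 0.0431
```

>>> send_rows:
  targets:
    - [0,0,0.01,0,0,0,30]
    - [0,0,0.02,0,0,0,30]
    - [0,0,0.02,0,0,0,30]

```text
time_s: 7.18
position: [0.5265, -0.2479, 0.051]
tool_rot: [[-0.994, -0.111, 0.003], [-0.111, 0.994, -0.002], [-0.002, -0.002, -1.0]]
ft_force: [-0.4, 0.2, -1.3]
grip_width: 0.0428
```

>>> send_rows:
  targets:
    - [0,0,0.01,0,0,0,30]
    - [0,0,0.01,0,0,0,30]

```text
time_s: 7.42
position: [0.5266, -0.2479, 0.0508]
tool_rot: [[-0.994, -0.111, 0.003], [-0.111, 0.994, -0.002], [-0.003, -0.003, -1.0]]
ft_force: [-1.9, 1.7, 3.7]
grip_width: 0.0429
```

>>> send_rows:
  targets:
    - [0,0,0.01,0,0,0,30]
    - [0,0,0.01,0,0,0,30]

```text
time_s: 7.68
position: [0.5266, -0.248, 0.0506]
tool_rot: [[-0.994, -0.111, 0.003], [-0.111, 0.994, -0.002], [-0.003, -0.003, -1.0]]
ft_force: [-1.4, 2.0, 8.4]
grip_width: 0.0428
```

```bash
python3 - <<'E'
from h import *
np.set_printoptions(precision=4,suppress=True)
s=status.observe()
print(s['position'],s['ft_force'],s['wrist_torque'])
a=np.radians(np.arange(0,360,30));print(np.round(.1*np.c_[np.cos(a),np.sin(a)],3).tolist())
E
```

```text
[ 0.5266 -0.248   0.0506] [-1.4232  2.0417  8.4083] [0.2719 0.4083 0.019 ]
[[0.1, 0.0], [0.087, 0.05], [0.05, 0.087], [0.0, 0.1], [-0.05, 0.087], [-0.087, 0.05], [-0.1, 0.0], [-0.087, -0.05], [-0.05, -0.087], [-0.0, -0.1], [0.05, -0.087], [0.087, -0.05]]
```

>>> send_rows:
  targets:
    - [0,0,-0.05,0,0,0,30]
    - [0.1,0,-0.05,0,0,0,30]
    - [0.1,0,0,0,0,0,30]
    - [0.1,0,0,0,0,0,30]

```text
time_s: 8.18
position: [0.5212, -0.2486, 0.0508]
tool_rot: [[-0.994, -0.111, 0.002], [-0.111, 0.994, -0.002], [-0.002, -0.003, -1.0]]
ft_force: [-5.3, 1.9, 10.0]
grip_width: 0.0431
```

>>> send_rows:
  targets:
    - [0,0,-0.05,0,0,0,30]
    - [-0.013,0.05,-0.05,0,0,0,30]
    - [-0.013,0.05,0,0,0,0,30]
    - [-0.013,0.05,0,0,0,0,30]

```text
time_s: 8.68
position: [0.522, -0.2456, 0.0507]
tool_rot: [[-0.994, -0.111, 0.003], [-0.111, 0.994, -0.002], [-0.003, -0.002, -1.0]]
ft_force: [-2.5, 3.0, 9.3]
grip_width: 0.043
```

>>> send_rows:
  targets:
    - [0,0,-0.05,0,0,0,30]
    - [-0.037,0.037,-0.05,0,0,0,30]
    - [-0.037,0.037,0,0,0,0,30]
    - [-0.037,0.037,0,0,0,0,30]

```text
time_s: 9.18
position: [0.5239, -0.2437, 0.0501]
tool_rot: [[-0.994, -0.111, 0.003], [-0.111, 0.994, -0.002], [-0.003, -0.002, -1.0]]
ft_force: [0.9, 2.1, 3.0]
grip_width: 0.0431
```

>>> send_rows:
  targets:
    - [0,0,-0.05,0,0,0,30]
    - [-0.05,0.013,-0.05,0,0,0,30]
    - [-0.05,0.013,0,0,0,0,30]
    - [-0.05,0.013,0,0,0,0,30]

```text
time_s: 9.68
position: [0.5257, -0.2428, 0.0493]
tool_rot: [[-0.994, -0.111, 0.001], [-0.111, 0.994, -0.001], [-0.001, -0.001, -1.0]]
ft_force: [0.5, -0.3, -2.8]
grip_width: 0.0431
```

```bash
python3 - <<'E'
from h import *
np.set_printoptions(precision=4,suppress=True)
s=status.observe()
print(s['position'],s['ft_force'],s['wrist_torque'])
E
```

```text
[ 0.5257 -0.2428  0.0493] [ 0.5419 -0.3092 -2.7584] [-0.0123  0.0217  0.0731]
```

The pin has entered the hole at the 90° offset: there is no contact force and the block sits lower. Going deeper.

>>> send_rows:
  targets:
    - [0,0,0.02,0,0,0,30]
    - [0,0,0.05,0,0,0,30]
    - [0,0,0.05,0,0,0,30]

```text
time_s: 10.05
position: [0.5259, -0.2428, 0.0472]
tool_rot: [[-0.994, -0.111, 0.002], [-0.111, 0.994, -0.002], [-0.002, -0.002, -1.0]]
ft_force: [-0.0, 0.4, -2.4]
grip_width: 0.0431
```

>>> send_rows:
  targets:
    - [0,0,0.03,0,0,0,30]
    - [0,0,0.06,0,0,0,30]
    - [0,0,0.08,0,0,0,30]
    - [0,0,0.08,0,0,0,30]

```text
time_s: 10.55
position: [0.5259, -0.2429, 0.0432]
tool_rot: [[-0.994, -0.111, 0.002], [-0.111, 0.994, -0.002], [-0.002, -0.002, -1.0]]
ft_force: [-0.5, 0.6, -2.9]
grip_width: 0.0426
```

>>> send_rows:
  targets:
    - [0,0,0.03,0,0,0,30]
    - [0,0,0.06,0,0,0,30]
    - [0,0,0.09,0,0,0,30]
    - [0,0,0.1,0,0,0,30]
    - [0,0,0.1,0,0,0,30]

```text
time_s: 11.18
position: [0.5262, -0.2431, 0.039]
tool_rot: [[-0.994, -0.111, 0.003], [-0.111, 0.994, -0.003], [-0.003, -0.003, -1.0]]
ft_force: [-1.0, 0.4, 5.5]
grip_width: 0.043
```

>>> send_rows:
  targets:
    - [0,0,0.01,0,0,0,30]
    - [0,0,0.02,0,0,0,30]
    - [0,0,0.02,0,0,0,30]

```text
time_s: 11.55
position: [0.5264, -0.2431, 0.0382]
tool_rot: [[-0.994, -0.111, 0.004], [-0.111, 0.994, -0.003], [-0.004, -0.003, -1.0]]
ft_force: [-0.5, 1.3, 5.3]
grip_width: 0.0429
```

>>> send_rows:
  targets:
    - [0,0,0.01,0,0,0,30]
    - [0,0,0.02,0,0,0,30]
    - [0,0,0.02,0,0,0,30]

```text
time_s: 11.92
position: [0.5265, -0.2431, 0.0372]
tool_rot: [[-0.994, -0.111, 0.004], [-0.111, 0.994, -0.003], [-0.004, -0.003, -1.0]]
ft_force: [-0.5, 1.3, 5.8]
grip_width: 0.043
```

>>> send_rows:
  targets:
    - [0,0,0.015,0,0,0,30]
    - [0,0,0.03,0,0,0,30]
    - [0,0,0.045,0,0,0,30]
    - [0,0,0.06,0,0,0,30]
    - [0,0,0.08,0,0,0,30]

```text
time_s: 12.55
position: [0.5266, -0.2431, 0.0333]
tool_rot: [[-0.994, -0.111, 0.004], [-0.111, 0.994, -0.003], [-0.004, -0.003, -1.0]]
ft_force: [-0.4, 1.9, 6.9]
grip_width: 0.0431
```

>>> send_rows:
  targets:
    - [0,0,0.02,0,0,0,30]
    - [0,0,0.04,0,0,0,30]
    - [0,0,0.06,0,0,0,30]
    - [0,0,0.08,0,0,0,30]
    - [0,0,0.1,0,0,0,30]

```text
time_s: 13.18
position: [0.5266, -0.2429, 0.0282]
tool_rot: [[-0.994, -0.111, 0.004], [-0.111, 0.994, -0.003], [-0.004, -0.003, -1.0]]
ft_force: [-0.7, 1.1, 7.2]
grip_width: 0.0429
```

>>> send_rows:
  targets:
    - [0,0,0.02,0,0,0,30]
    - [0,0,0.04,0,0,0,30]
    - [0,0,0.06,0,0,0,30]
    - [0,0,0.08,0,0,0,30]
    - [0,0,0.08,0,0,0,30]

```text
time_s: 13.8
position: [0.526, -0.2429, 0.0231]
tool_rot: [[-0.994, -0.111, 0.002], [-0.111, 0.994, -0.002], [-0.002, -0.002, -1.0]]
ft_force: [0.3, 1.2, -1.5]
grip_width: 0.043
```

>>> send_rows:
  targets:
    - [0,0,0.02,0,0,0,30]
    - [0,0,0.04,0,0,0,30]
    - [0,0,0.06,0,0,0,30]
    - [0,0,0.07,0,0,0,30]
    - [0,0,0.07,0,0,0,30]

```text
time_s: 14.42
position: [0.5259, -0.2429, 0.0197]
tool_rot: [[-0.994, -0.111, 0.002], [-0.111, 0.994, -0.002], [-0.002, -0.002, -1.0]]
ft_force: [0.5, -0.0, -2.4]
grip_width: 0.0425
```

>>> send_rows:
  targets:
    - [0,0,0.01,0,0,0,30]
    - [0,0,0.01,0,0,0,30]

```text
time_s: 14.68
position: [0.526, -0.243, 0.0196]
tool_rot: [[-0.994, -0.111, 0.002], [-0.111, 0.994, -0.002], [-0.002, -0.002, -1.0]]
ft_force: [-1.2, 0.8, 0.9]
grip_width: 0.0432
```

>>> send_rows:
  targets:
    - [0,0,0.01,0,0,0,30]
    - [0,0,0.01,0,0,0,30]

```text
time_s: 14.92
position: [0.526, -0.243, 0.0196]
tool_rot: [[-0.994, -0.111, 0.003], [-0.111, 0.994, -0.002], [-0.002, -0.002, -1.0]]
ft_force: [-2.1, 1.4, 6.8]
grip_width: 0.0428
```

The block is seated on the base. Releasing it.

>>> send_rows:
  targets:
    - [0,0,-0.015,0,0,0,43]
    - [0,0,-0.015,0,0,0,50]
    - [0,0,-0.015,0,0,0,60]
    - [0,0,-0.015,0,0,0,70]
    - [0,0,-0.015,0,0,0,70]

```text
time_s: 15.55
position: [0.526, -0.243, 0.0195]
tool_rot: [[-0.994, -0.111, 0.002], [-0.111, 0.994, -0.002], [-0.002, -0.002, -1.0]]
ft_force: [0.2, 0.5, -0.4]
grip_width: 0.0702
```

>>> send_rows:
  targets:
    - [0,0,-0.3,0,0,0,70]
    - [0,0,-0.8,0,0,0,70]
    - [0,0,-1.5,0,0,0,70]
    - [0,0,-2.0,0,0,0,70]
    - [0,0,-2.0,0,0,0,70]

```text
time_s: 16.18
position: [0.5265, -0.2433, 0.1222]
tool_rot: [[-0.994, -0.111, 0.006], [-0.111, 0.994, -0.005], [-0.006, -0.005, -1.0]]
ft_force: [-0.0, 0.1, -0.1]
grip_width: 0.0701
```

```bash
python3 - <<'E'
from h import *
np.set_printoptions(precision=4,suppress=True)
s=status.observe()
print(s['position'],s['ft_force'],s['grip_width'])
ims=[]
for c,(a,b) in(('scene',(140,150)),('top',(160,320))):
    im,d=snap(c,c+'4');P=cloud(c,d)
    ims.append(cv2.resize(im[a:a+100,b:b+100,::-1],(390,390),interpolation=2))
    hsv=cv2.cvtColor(im,cv2.COLOR_RGB2HSV)
    for n in('block','bush'):
        for r in vision.masks_of(c,n)[:4]:
            q=P[r['pixels']&(d>0)]
            if len(q): print(c,n,r['p'],r['extent'],np.percentile(q,[2,50,98],axis=0).tolist())
cv2.imwrite('pics/c4.png',np.hstack(ims))
E
```

```text
[ 0.5265 -0.2433  0.1222] [-0.0308  0.0543 -0.0806] 0.07009572027919848
scene block 0.9 [388.3, 192.6, 413.3, 215.8] [[0.2787920137283688, 0.27010058797070496, 0.0003203635301839437], [0.3201810491485372, 0.3038905713136094, 0.03328047799947766], [0.33001252039601164, 0.3380075659867111, 0.0438090436529748]]
scene block 0.86 [330.4, 263.2, 363.3, 293.0] [[0.6295348516643776, 0.2149622797614735, 0.004583994072900214], [0.6644772928223186, 0.25039593703191976, 0.03583252827180684], [0.6804634900116493, 0.28505444753872966, 0.043655731567786606]]
scene block 0.86 [381.5, 224.2, 407.8, 250.8] [[0.412509053059271, 0.28925525900993165, 0.0015731122897237192], [0.45354229250799005, 0.3216300061448199, 0.033776293056210646], [0.4805941678938281, 0.3530631464060015, 0.04351523876734069]]
scene block 0.75 [342.6, 210.1, 367.5, 233.1] [[0.4081463539590141, 0.17162425627348757, 0.002830622249225569], [0.4442733528899966, 0.20389643825148437, 0.03537211093998077], [0.455922465618773, 0.2376878808585856, 0.04459019170002555]]
top block 0.93 [193.3, 232.3, 222.7, 260.5] [[0.40407129124057234, 0.168
[... 672 characters left out ...]
285.1, 181.1, 303.2] [[0.28344183469461703, 0.26872160434572673, -0.0007040689822453596], [0.30465350858071694, 0.30527135031949515, 0.037611808958675205], [0.3259115367170284, 0.33734739811671255, 0.04444056700693989]]
top bush 0.69 [251.9, 187.6, 296.5, 227.9] [[0.4315735475473623, -0.031611861060769936, -0.002871788689886779], [0.5493837364171783, 0.016748920537777854, 0.003826427326120323], [0.585850806824312, 0.08268627875486366, 0.6010202728264923]]
top bush 0.36 [322.1, 113.1, 361.0, 148.3] [[0.7247310985856276, -0.22739249971783426, 0.020306117271737683], [0.7677295343104046, -0.17482223006542952, 0.029013258753247617], [0.8137780087588601, -0.12550591203385195, 0.04426976992410548]]
```

View pics/c4.png

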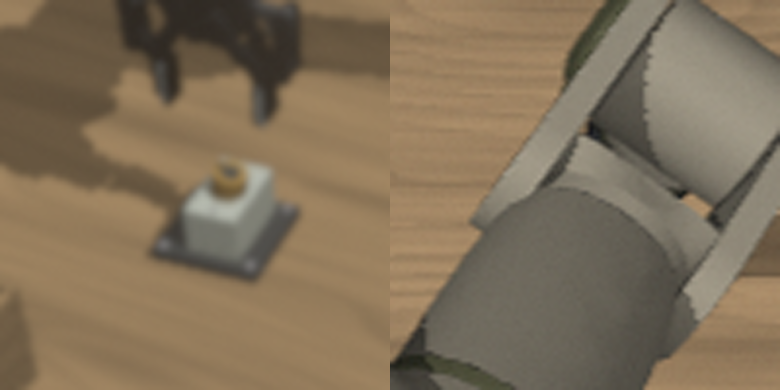

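The bush stands about 19 mm proud and the block is flat on the stand base. I'll grip the bush just above the block top.

```bash
python3 - <<'E'
from h import *
print(goto((.526,-.243,.054)))
E
```

```text
(array([-0.009, -0.009,  1.294]), array([-0.006,  0.006, -0.005]))
```

>>> send_rows:
  targets:
    - [0,0,0.5,0,0,0,70]
    - [0,0,1.0,0,0,0,70]
    - [0,0,1.3,0,0,0,60]
    - [0,0,1.3,0,0,0,50]
    - [0,0,1.3,0,0,0,40]

```text
time_s: 17.1
position: [0.5263, -0.2431, 0.0553]
tool_rot: [[-0.994, -0.111, 0.003], [-0.111, 0.994, -0.003], [-0.003, -0.003, -1.0]]
ft_force: [0.1, -0.1, -0.2]
grip_width: 0.0399
```

>>> send_rows:
  targets:
    - [0,0,0,0,0,0,34]
    - [0,0,0,0,0,0,34]
  grip_force: 40

```text
time_s: 17.35
position: [0.5261, -0.243, 0.0551]
tool_rot: [[-0.994, -0.111, 0.003], [-0.111, 0.994, -0.002], [-0.003, -0.003, -1.0]]
ft_force: [-0.3, 0.5, -0.2]
grip_width: 0.034
```

>>> send_rows:
  targets:
    - [0,0,0.02,0,0,0,31]
    - [0,0,0.02,0,0,0,20]
    - [0,0,0.02,0,0,0,20]
    - [0,0,0.02,0,0,0,20]

```text
time_s: 17.85
position: [0.526, -0.2428, 0.0537]
tool_rot: [[-0.994, -0.111, 0.002], [-0.111, 0.994, -0.002], [-0.002, -0.002, -1.0]]
ft_force: [-1.1, 1.3, 3.4]
grip_width: 0.0262
```

>>> send_rows:
  targets:
    - [0,0,-0.05,0,0,0,20]
    - [0,0,-0.12,0,0,0,20]
    - [0,0,-0.2,0,0,0,20]
    - [0,0,-0.3,0,0,0,20]
    - [0,0,-0.4,0,0,0,20]

```text
time_s: 18.48
position: [0.5259, -0.2429, 0.074]
tool_rot: [[-0.994, -0.111, 0.002], [-0.111, 0.994, -0.002], [-0.002, -0.002, -1.0]]
ft_force: [0.2, -0.3, -1.6]
grip_width: 0.0264
```

>>> send_rows:
  targets:
    - [0,0,-0.3,0,0,0,20]
    - [0,0,-0.8,0,0,0,20]
    - [0,0,-1.2,0,0,0,20]
    - [0,0,-1.2,0,0,0,20]

```text
time_s: 18.98
position: [0.5263, -0.2431, 0.1356]
tool_rot: [[-0.994, -0.111, 0.005], [-0.111, 0.994, -0.004], [-0.005, -0.005, -1.0]]
ft_force: [0.2, -0.9, -1.9]
grip_width: 0.0261
```

```bash
python3 - <<'E'
from h import *
np.set_printoptions(precision=4,suppress=True)
s=status.observe()
print(s['position'],s['ft_force'],s['grip_width'])
im,d=snap('scene','s5')
cv2.imwrite('pics/s5z.png',cv2.resize(im[130:230,150:270,::-1],None,fx=5,fy=5,interpolation=2))
print(goto((.52,.031,.12)))
E
```

```text
[ 0.5263 -0.2431  0.1356] [ 0.1955 -0.8916 -1.883 ] 0.026091404546017972
(array([-0.49 ,  5.455,  0.269]), array([-0.022,  0.022, -0.005]))
```

View pics/s5z.png

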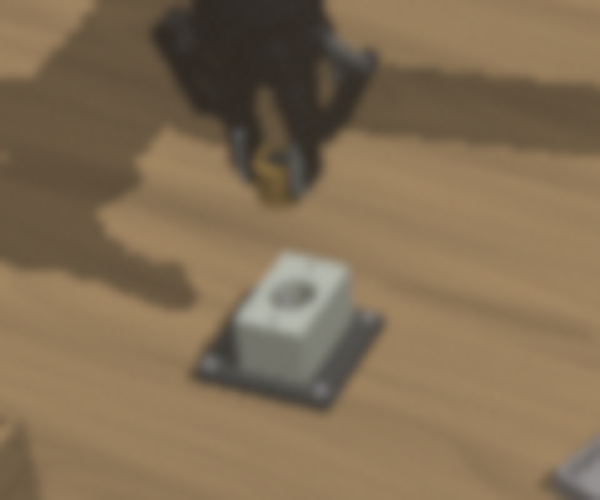

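The bush is held upright and the block has stayed seated. Moving to the tray.

>>> send_rows:
  targets:
    - [-0.05,0.7,0,0,0,0,20]
    - [-0.15,1.7,0,0,0,0,20]
    - [-0.25,2.8,0,0,0,0,20]
    - [-0.35,3.9,0,0,0,0,20]
    - [-0.45,4.9,0,0,0,0,20]

```text
time_s: 19.65
position: [0.5202, 0.0052, 0.1323]
tool_rot: [[-0.994, -0.111, 0.001], [-0.111, 0.994, -0.001], [-0.001, -0.002, -1.0]]
ft_force: [0.5, -0.4, -0.4]
grip_width: 0.0267
```

>>> send_rows:
  targets:
    - [-0.04,0.5,0,0,0,0,20]
    - [-0.04,0.55,0.6,0,0,0,20]
    - [-0.04,0.55,1.2,0,0,0,20]
    - [-0.04,0.55,1.7,0,0,0,20]
    - [-0.04,0.55,1.7,0,0,0,20]

```text
time_s: 20.27
position: [0.5188, 0.0308, 0.0462]
tool_rot: [[-0.994, -0.111, -0.003], [-0.111, 0.994, -0.001], [0.003, -0.001, -1.0]]
ft_force: [0.1, -0.2, -0.6]
grip_width: 0.0262
```

```bash
python3 - <<'E'
from h import *
print(goto((.52,.031,.0165)),status.observe()['position'])
E
```

```text
(array([-0.027,  0.001,  0.594]), array([-0.006, -0.019, -0.005])) [0.51875957 0.03084131 0.04619312]
```

>>> send_rows:
  targets:
    - [0,0,0.25,0,0,0,20]
    - [0,0,0.45,0,0,0,20]
    - [0,0,0.56,0,0,0,20]
    - [0,0,0.58,0,0,0,20]
    - [0,0,0.58,0,0,0,20]

```text
time_s: 20.9
position: [0.5203, 0.0306, 0.0192]
tool_rot: [[-0.994, -0.111, 0.003], [-0.111, 0.994, -0.002], [-0.002, -0.002, -1.0]]
ft_force: [-0.4, -0.4, -0.9]
grip_width: 0.0265
```

>>> send_rows:
  targets:
    - [0,0,0.01,0,0,0,20]
    - [0,0,0.02,0,0,0,20]
    - [0,0,0.02,0,0,0,20]

```text
time_s: 21.28
position: [0.5202, 0.0306, 0.0181]
tool_rot: [[-0.994, -0.111, 0.002], [-0.111, 0.994, -0.002], [-0.002, -0.002, -1.0]]
ft_force: [-0.2, 0.6, 0.1]
grip_width: 0.0262
```

>>> send_rows:
  targets:
    - [0,0,0.01,0,0,0,20]
    - [0,0,0.01,0,0,0,20]

```text
time_s: 21.52
position: [0.5201, 0.0306, 0.0175]
tool_rot: [[-0.994, -0.111, 0.002], [-0.111, 0.994, -0.002], [-0.002, -0.002, -1.0]]
ft_force: [0.1, -0.2, -0.4]
grip_width: 0.0262
```

>>> send_rows:
  targets:
    - [0,0,0.02,0,0,0,20]
    - [0,0,0.03,0,0,0,20]
    - [0,0,0.03,0,0,0,20]

```text
time_s: 21.9
position: [0.5201, 0.0306, 0.016]
tool_rot: [[-0.994, -0.111, 0.002], [-0.111, 0.994, -0.002], [-0.002, -0.002, -1.0]]
ft_force: [0.8, 1.5, -0.6]
grip_width: 0.026
```

>>> send_rows:
  targets:
    - [0,0,0.01,0,0,0,20]
    - [0,0,0.02,0,0,0,20]
    - [0,0,0.02,0,0,0,20]

```text
time_s: 22.28
position: [0.5201, 0.0306, 0.015]
tool_rot: [[-0.994, -0.111, 0.002], [-0.111, 0.994, -0.002], [-0.002, -0.002, -1.0]]
ft_force: [-0.0, -0.8, -1.8]
grip_width: 0.0264
```

>>> send_rows:
  targets:
    - [0,0,0.01,0,0,0,20]
    - [0,0,0.02,0,0,0,20]
    - [0,0,0.02,0,0,0,20]

```text
time_s: 22.65
position: [0.5202, 0.0306, 0.0143]
tool_rot: [[-0.994, -0.111, 0.003], [-0.111, 0.994, -0.002], [-0.002, -0.002, -1.0]]
ft_force: [-1.5, -0.0, 3.1]
grip_width: 0.0265
```

The bush is on the tray floor, with 3 N upward. Releasing it.

>>> send_rows:
  targets:
    - [0,0,0,0,0,0,27]
    - [0,0,0,0,0,0,32]
    - [0,0,0,0,0,0,40]
    - [0,0,0,0,0,0,48]
    - [0,0,0,0,0,0,48]

```text
time_s: 23.28
position: [0.5201, 0.0306, 0.014]
tool_rot: [[-0.994, -0.111, 0.002], [-0.111, 0.994, -0.002], [-0.002, -0.002, -1.0]]
ft_force: [-0.0, 0.5, 0.2]
grip_width: 0.048
```

>>> send_rows:
  targets:
    - [0,0,-0.2,0,0,0,48]
    - [0,0,-0.7,0,0,0,48]
    - [0,0,-1.5,0,0,0,48]
    - [0,0,-2.5,0,0,0,48]
    - [0,0,-3.0,0,0,0,48]

```text
time_s: 23.9
position: [0.5203, 0.0308, 0.1674]
tool_rot: [[-0.994, -0.111, 0.007], [-0.111, 0.994, -0.003], [-0.006, -0.003, -1.0]]
ft_force: [0.3, -0.9, 0.0]
grip_width: 0.0483
```

>>> send_rows:
  targets:
    - [0.8,0,0,0,0,0,48]
    - [1.8,0,0,0,0,0,48]
    - [2.8,0,0,0,0,0,48]
    - [2.8,0,0,0,0,0,48]
    - [2.8,0,0,0,0,0,48]

```text
time_s: 24.52
position: [0.3814, 0.0152, 0.1645]
tool_rot: [[-0.994, -0.111, 0.004], [-0.111, 0.994, -0.002], [-0.004, -0.003, -1.0]]
ft_force: [0.6, -0.3, 0.3]
grip_width: 0.048
```

```bash
python3 - <<'E'
from h import *
np.set_printoptions(precision=4,suppress=True)
s=status.observe()
print(s['position'],s['ft_force'])
ims=[]
for c,(a,b) in(('scene',(150,180)),('top',(150,240))):
    im,d=snap(c,c+'6');P=cloud(c,d)
    ims.append(cv2.resize(im[a:a+110,b:b+160,::-1],None,fx=2.5,fy=2.5,interpolation=2))
    for nm,ctr,r,zl,zh in(('bush',(.52,.03),.04,.02,.05),('block',(.526,-.245),.06,.045,.07)):
        q=P[(P[...,2]>zl)&(P[...,2]<zh)&(abs(P[...,0]-ctr[0])<r)&(abs(P[...,1]-ctr[1])<r)]
        if len(q)>3:print(c,nm,len(q),np.percentile(q,[2,50,98],axis=0).tolist(),cv2.minAreaRect((q[:,:2]*1000).astype(np.float32)))
cv2.imwrite('pics/c6.png',np.hstack(ims))
E
```

```text
[0.3814 0.0152 0.1645] [ 0.5643 -0.2536  0.3255]
scene bush 76 [[0.5061599829723498, 0.019422663499879048, 0.021257166485679175], [0.5234396996978492, 0.03242500890785045, 0.030634983704043786], [0.5344219791585361, 0.04506730571666297, 0.03593085526506483]] ((519.2963256835938, 31.075037002563477), (32.690406799316406, 26.468399047851562), 26.03679084777832)
scene block 229 [[0.49015404718258265, -0.26488971509753295, 0.045325419292655905], [0.5268621308806221, -0.2414955276511406, 0.052006373073325014], [0.5620211475400512, -0.21740479273516272, 0.056192463616847134]] ((525.1538696289062, -242.13294982910156), (76.64392852783203, 48.52799606323242), 6.826389789581299)
top bush 81 [[0.5073774282337046, 0.01923155660764952, 0.02374239825423359], [0.5190143031246343, 0.03296765348615483, 0.029210723757338193], [0.532787480796225, 0.044219285542358426, 0.034410522394957]] ((519.018310546875, 32.112876892089844), (25.647886276245117, 26.076786041259766), 42.30571746826172)
top block 342 [[0.49152589584722156, -0.2636824871773785, 0.045992422887282836], [0.5252101365274436, -0.24087533220710394, 0.051019358827233796], [0.559172472734653, -0.21718004927460818, 0.055928253779355674]] ((525.5949096679688, -241.1339111328125), (70.64795684814453, 45.118656158447266), 6.116508960723877)
```

View pics/c6.png

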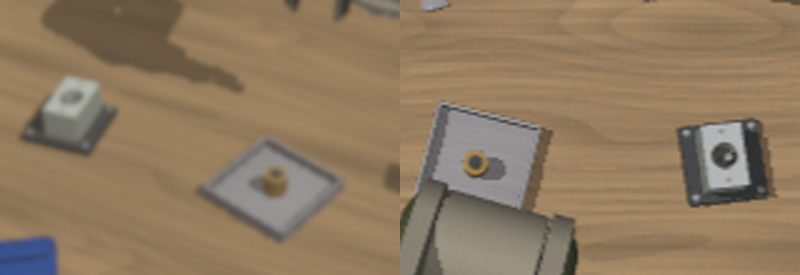

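The bush stands upright in the middle of the tray (right panel, about (475,163)). The block sits on the stand, with its top at 0.052 m and the pin visible in its recess at about (727,155). The arm is clear, so I'm handing in.

```bash
python3 -c "
from rig import env
print(env.close_job())"
```

```text
the job is handed in; nothing more can be done
None
```

The job is done and handed in: the block is on the stand with the pin through it, and the bush stands upright in the tray. I handed in at about 25 s of the 72 s.

- **Finding the hole:** I gripped the white block across its width and probed gently around the pin with about 10 to 13 N. The pin entered on the fourth try around the 5 mm circle.
- **Pushing the bush up:** it took roughly 8 to 10 N to move. I lowered the block until it sat on the base, then carried the bush over to the tray.
- **Block at the end:** both cameras show it flat on the base, top at about 52 mm. Its middle is about 5 to 6 mm from the pin, which fits the off-centre hole, and the pin shows in the recess.
- **Bush at the end:** it stands upright within about 2 mm of the tray's middle, top at about 30 mm. The gripper was clear of everything.
- **Other things on the bench:** I kept well clear of them, but took no measurement at the end to confirm they had not shifted.

No check failed. The cameras agreed with each other and with the arm's own position readings to within about 2 mm.

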